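Close two bar clamps on a new brake pad

TASK

A new brake pad stands on edge across two bar clamps, a little short of its steel backing plate. With the fingertips, push the two sliding jaws along their bars from behind until the pad sits flat against the plate over its whole length and both jaws bear on it, then leave them so. Do not pinch the jaws, do not touch the pad itself, and leave the other things on the bench where they are.

Things in the scene. Friction and masses are not known exactly. Their poses are not given: they have to be found in the camera images.
- plate_face (a point): middle of the front face of the fixed steel backing plate (172 mm long, 54 mm high, 10 mm thick, on edge on the bars against the screw heads), 22 mm above the bars' tops, 64 mm above the bench. x: the push direction, along the bars from the sliding jaws through the pad into the plate; y: along the plate towards the near bar; z up
- clamps: the pair of bar clamps, fixed, elsewhere and turned in each run; origin on the bench under plate_face, same axes. Two parallel steel bars (8 mm wide, tops 42 mm above the bench) at y = +40 mm (near, closer to the robot) and -40 mm (far), from 305 mm in front of the plate (x = -305) to 85 mm behind. Screw handles behind the plate reach x = 132 mm and 105 mm above the bench
- jaw_near (a joint): slide of the near sliding jaw along its bar, m: how far its face still is from bearing on the pad when the pad is flat on the plate (then 0); grows as the jaw is slid back. Starts 0.045 to 0.120, each jaw by itself. It resists with about 4 N of friction and stays where it is left
- jaw_far (a joint): slide of the far sliding jaw along its bar, m: how far its face still is from bearing on the pad when the pad is flat on the plate (then 0); grows as the jaw is slid back. Starts 0.045 to 0.120, each jaw by itself. It resists with about 4 N of friction and stays where it is left
- jaw_near_back (a point): centre of the flat back of the near sliding jaw (on the bar closer to the robot), the face to push; x: push direction, z up. Jaw 36 mm wide here, 24 mm thick along the bar (this point to front face), standing 46 mm above the bar's top; this point is 26 mm above the bar's top, 20 mm below the jaw's top. The clutch housing behind it sticks back 40 mm but only 10 mm above the bar's top: push above it
- jaw_far_back (a point): centre of the flat back of the far sliding jaw (on the bar farther from the robot), the face to push; x: push direction, z up. Jaw 36 mm wide here, 24 mm thick along the bar (this point to front face), standing 46 mm above the bar's top; this point is 26 mm above the bar's top, 20 mm below the jaw's top. The clutch housing behind it sticks back 40 mm but only 10 mm above the bar's top: push above it
- jaw_near_mid (a point): centre of the near sliding jaw's cast block (24 x 40 x 46 mm), axes as its back point
- jaw_far_mid (a point): centre of the far sliding jaw's cast block (24 x 40 x 46 mm), axes as its back point
- pad_centre (a point): centre of the loose new brake pad, a dark brown-grey block 150 mm long (its y), 20 mm thick (its x, pointing to the plate), 44 mm high (z), 0.2 to 0.4 kg, with small rivet holes in the face towards the jaws; it stands on edge on the two bars, 5 to 14 mm short of the plate and up to 3 degrees askew
- pad_end_near (a point): near end of the pad's rear face (the face that must meet the plate), at mid height, 2 mm in from the pad's end
- pad_end_far (a point): far end of the pad's rear face, at mid height, 2 mm in from the pad's end
- bush: white ceramic bush, loose, 26 mm across and 30 mm high, standing on the bench between the two bars, lower than the bars; origin at the centre of its underside. Leave alone
- washer: bronze thrust washer, loose, 62 mm across, 6 mm thick, lying on the bench on the far side of the clamps; origin at the centre of its underside. Leave alone
- drift: chrome drift, loose, 145 mm long, 13 mm thick, lying along its x on the bench on the robot's side of the clamps; origin under its middle. Leave alone
- hammer: loose hammer lying on the bench to the robot's right. Leave alone
- rivets: loose aluminium bowl of copper rivets, 90 mm across and 30 mm high; origin at the centre of its underside. Leave alone
- cleaner: loose plain metal can, 72 mm across and 105 mm high; origin at the centre of its underside. Leave alone
- anvil: red rivet anvil, fixed, foot 120 x 90 mm, 112 mm high, to the robot's left; origin at the centre of its underside

How it is judged:
By the outcome, as a careful person would: the job done as asked, in the order asked, and still so for the second after the job is handed in, with the robot touching nothing.
It also fails if it takes over 45 s, if anything falls off the work surface, if the arm or the gripper's body presses on something with over 40 N, if the wrist force passes 120 N, or if a joint passes its speed limit or range.

ROBOT

A 6-joint arm with a two-finger parallel gripper is mounted at the origin on the work surface. World frame = base frame: x ahead of the robot, y to its left, z up, the work surface at z = 0. Lengths are in m, angles in rad, forces in N, time in s.
With the tool pointing down it reaches from about 0.425 to 0.95 m from the base axis. Payload 14.7 kg.
Tool frame: the origin (TCP) lies between the finger pads; the fingertips stand 19 mm ahead of it and the grasp point (between the pads) is the TCP (finger_overhang is the distance from the TCP to the fingertips, in m); z points along the fingers, y is the direction in which the jaws open and shut (so a half turn about z gives the same grasp; the last joint's range is limited). The gripper opens to 85 mm and grips with 20 to 120 N. Pads are 22 mm wide; open, the fingers measure 114 mm over their backs; the gripper's body (76 mm by 85 mm) begins 54 mm behind the grasp point. The pads swing forward as they close: fully open they stand 13 mm farther back than shut.
Start: joints at [-1.306, 0.48, 1.596, -0, 1.065, -0.047], TCP at [0.199, -0.619, 0.25] pointing down, gripper open.
Joint ranges: [-2.75, 2.75], [-0.82, 2.05], [0.23, 2.67], [-1.56, 4.7], [0.09, 2.69], [-2.92, 2.92]. Speed limits (rad/s): [1.89, 1.89, 2.39, 3.01, 3.01, 3.01].

INTERFACE

Orientations are given as a unit quaternion [x, y, z, w].
In Python, from workcell import move_ptp, move_straight, set_joints, command_gripper, dwell, inverse_kinematics, read_camera, camera_info, PlanningError, hand_in, masks_of, place_of, get_clock, get_q, get_qvel, get_joint_efforts, get_ee_pos, get_ee_rot, get_ft_force, get_ft_torque, get_grip_width, finger_overhang gives the robot as it stands. Calls block until the motion is done:
- move_ptp(position, orientation): joint-space move of the TCP to a pose.
- move_straight(position, rot=None, feed=0.15, contact_N=None): straight line of the TCP; rot=None keeps the orientation; feed is the mean speed in m/s. With contact_N (N) it stops when the force on the tool has changed by that much, and returns True; else False.
- set_joints(angles): joint-space move.
- command_gripper(opening): finger opening in m; the grip force is fixed at half the most; returns when the fingers have stopped.
- dwell(seconds).
- inverse_kinematics(position, orientation): joint angles nearest the present ones, or None.
- read_camera(name): name is "side" or "top" or "wrist"; returns the picture (420x560x3 uint8, red, green, blue); there is no depth.
- camera_info(name): a dict with "intrinsics" (3x3 intrinsics, pixels), "rvec" (rotation vector, rad) and "tvec" (3), from world to camera coordinates, as OpenCV has them. Camera axes: x right, y down, z forward; pixel columns grow to the right and rows downward; lengths in m; the calibration is good to about 2 mm. A picture is of the moment at which its call begins: read the wrist's pose just before it. camera_info takes no time and is no camera call; for the wrist camera it gives the pose at the moment of the call.
A pose or a line that the arm cannot do raises PlanningError and nothing moves.
- hand_in(): hands the job in, once; it reports no verdict.
Trained networks look in the newest picture that a camera, given by its name, has taken for a name from the list of things; names that differ only in an ending like _2 or _b are one class to them, and where a whole thing is asked for, a point or a joint stands for the part that bears it (a point fixed in the world has none). Each returns a list of dicts, best first, with "conf" (0 to 1); they miss things now and then, are a little off and sometimes report something else, mostly with a low value. They report only what shows in the picture. A call takes as long as a camera call.
- masks_of(query, camera): "region" (420x560 bool, what is visible of it).
- place_of(query, camera): "centre" ([x, y, z] in m, in world coordinates, good to about 4 mm: a listed point, or the origin of a listed thing).
Readings, each from a call of its own:
- get_clock(): time.
- get_q(): joint angles.
- get_qvel(): joint speeds.
- get_joint_efforts(): joint torques, N m.
- get_ee_pos(): TCP position.
- get_ee_rot(): TCP orientation.
- get_ft_force(): force on the tool from outside, world axes, zero at the start.
- get_ft_torque(): the same for the moment, N m.
- get_grip_width(): finger opening in m.
Only numpy, scipy, OpenCV 4.12 (cv2) and the standard library are available. Lean on these libraries where they do the work, as an engineer would, in place of code of your own. Each camera call takes 0.05 s, during which the arm holds its last target.

## Working session

There is one attempt and no reset: what is moved stays moved. The work goes in short steps, each a Python script; the robot and the scene stay as the last script left them, time stands still between calls to the robot, and variables do not carry over. Pictures are saved under pics/ and viewed, and the job is handed in when it is done.

```bash
mkdir -p pics; ls; cat > h.py <<'E'
import numpy as np, cv2
from workcell import *
def snap(cam,name):
    im=read_camera(cam); cv2.imwrite(f'pics/{name}.png',im[:,:,::-1]); return im
E
python3 - <<'E'
from h import *
print(get_clock(), finger_overhang)
for c in ('top','side'):
    snap(c,c+'0')
    for n in ('plate_face','clamps','jaw_near_back','jaw_far_back','jaw_near_mid','jaw_far_mid','pad_centre','pad_end_near','pad_end_far','cleaner','anvil','rivets','hammer','drift'):
        if c=='side' and n in('cleaner','anvil','rivets','hammer','drift'):continue
        r=place_of(n,c)
        print(c,n,[(round(float(d['conf']),2),np.round(d['centre'],4).tolist()) for d in r[:2]])
print(get_clock(),get_ee_rot())
E
```

```text
pics
0.0 0.019
top plate_face [(0.67, [0.5814, 0.0762, 0.0614])]
top clamps [(0.7, [0.5796, 0.0738, 0.0006])]
top jaw_near_back [(0.9, [0.577, -0.0585, 0.0705])]
top jaw_far_back []
top jaw_near_mid [(0.89, [0.5762, -0.0466, 0.0658]), (0.5, [0.6528, -0.0405, 0.0688])]
top jaw_far_mid [(0.74, [0.651, -0.0225, 0.0623]), (0.17, [0.4646, 0.4203, 0.0014])]
top pad_centre [(0.67, [0.5875, 0.0646, 0.068]), (0.56, [0.4492, -0.4372, 0.0008])]
top pad_end_near [(0.71, [0.515, 0.05, 0.0659])]
top pad_end_far [(0.6, [0.6553, 0.0952, 0.0648])]
top cleaner [(0.72, [0.6698, -0.369, -0.0019])]
top anvil [(0.76, [0.4661, 0.416, 0.0]), (0.59, [0.5153, 0.0507, 0.0628])]
top rivets [(0.64, [0.5779, -0.0572, 0.0664]), (0.62, [0.6526, 0.3959, -0.0011])]
top hammer [(0.75, [0.4495, -0.4382, 0.0024])]
top drift [(0.48, [0.503, -0.0149, -0.0014])]
side plate_face [(0.87, [0.5833, 0.0775, 0.0671])]
side clamps [(0.79, [0.5863, 0.0788, -0.002])]
side jaw_near_back [(0.85, [0.5802, -0.0527, 0.0679])]
side jaw_far_back [(0.74, [0.6516, -0.0332, 0.067])]
side jaw_near_mid [(0.83, [0.5755, -0.0493, 0.0669])]
side jaw_far_mid [(0.81, [0.6495, -0.0253, 0.0651]), (0.61, [0.5149, 0.054, 0.063])]
side pad_centre [(0.85, [0.5839, 0.0603, 0.0614]), (0.74, [0.6526, 0.092, 0.0647])]
side pad_end_near [(0.92, [0.5164, 0.0552, 0.0585])]
side pad_end_far [(0.83, [0.6533, 0.0905, 0.0659])]
1.25 [ 9.87873139e-01  1.55263197e-01 -9.93495210e-06 -1.15762025e-05]
```

View pics/top0.png

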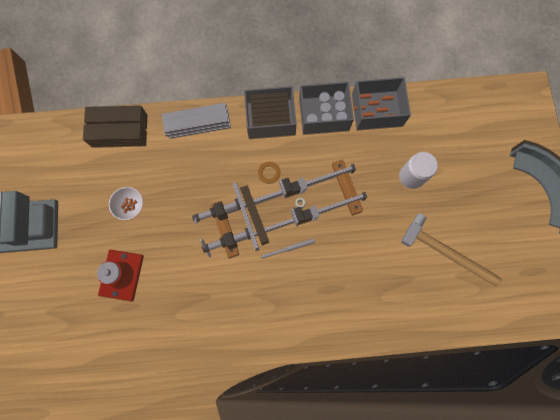

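View pics/side0.png

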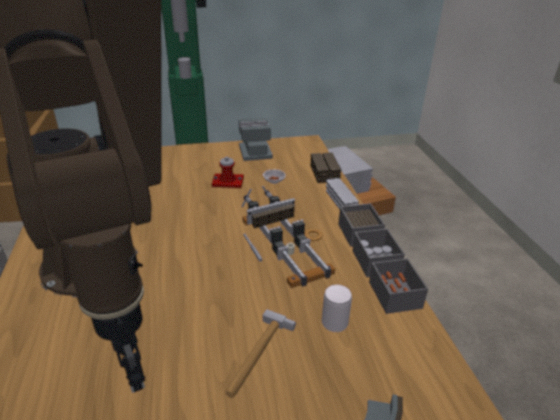

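The top view shows the bars from (365,197)/(352,167) to (200,246)/(195,217), with jaws at about (305,215) and (291,187) and the pad and plate at about (250,215). The networks agree with this, giving a push direction of about 105° in world yaw. Next is a close look from the wrist camera.

```bash
cat >> h.py <<'E'
from scipy.spatial.transform import Rotation as R
A=np.deg2rad(105.3)
def ori(a,flip=False):
    # tool z down, tool x along push direction (or opposite)
    x=np.array([np.cos(a),np.sin(a),0])*(-1 if flip else 1); z=np.array([0,0,-1.]); y=np.cross(z,x)
    return R.from_matrix(np.c_[x,y,z]).as_quat()
def proj(P,cam):
    c=camera_info(cam); p,_=cv2.projectPoints(np.array(P,float).reshape(-1,3),np.array(c['rvec'],float),np.array(c['tvec'],float),np.array(c['intrinsics'],float),None); return p[:,0]
E
python3 - <<'E'
from h import *
print(R.from_quat(get_ee_rot()).as_matrix().round(2))
for f in (0,1):
    for p in ([0.6,-0.05,0.36],[0.578,-0.08,0.08],[0.62,0.06,0.08]):
        q=inverse_kinematics(p,ori(A,f)); print(f,p,None if q is None else np.round(q,2))
E
```

```text
[[ 0.95  0.31 -0.  ]
 [ 0.31 -0.95  0.  ]
 [-0.   -0.   -1.  ]]
0 [0.6, -0.05, 0.36] [-0.13  0.32  1.57 -0.    1.25 -0.4 ]
0 [0.578, -0.08, 0.08] [-0.19  0.61  1.89 -0.    0.65 -0.46]
0 [0.62, 0.06, 0.08] [ 0.05  0.65  1.79 -0.    0.7  -0.22]
1 [0.6, -0.05, 0.36] [-0.13  0.32  1.57 -0.    1.25  2.74]
1 [0.578, -0.08, 0.08] [-0.19  0.61  1.89 -0.    0.65  2.69]
1 [0.62, 0.06, 0.08] [ 0.05  0.65  1.79 -0.    0.7   2.92]
```

```bash
python3 - <<'E'
from h import *
move_ptp([0.60,-0.02,0.36],ori(A)); command_gripper(0.0)
print(get_clock(),get_ee_pos(),get_grip_width())
snap('wrist','w1'); ci=camera_info('wrist'); print(ci)
for n in ('plate_face','jaw_near_back','jaw_far_back','jaw_near_mid','jaw_far_mid','pad_centre','pad_end_near','pad_end_far'):
    r=place_of(n,'wrist')
    print(n,[(round(float(d['conf']),2),np.round(d['centre'],4).tolist()) for d in r[:2]])
E
```

```text
4.5917 [ 0.59999417 -0.0199671   0.36002028] -0.0005123544012146252
{'intrinsics': array([[289.43660299,   0.        , 283.08305855],
       [  0.        , 289.43660299, 210.31303948],
       [  0.        ,   0.        ,   1.        ]]), 'rvec': array([-2.78610383, -0.37544937, -0.06114717]), 'tvec': array([-0.5716175 , -0.24682213,  0.42737963])}
plate_face [(0.77, [0.584, 0.0758, 0.0675]), (0.33, [0.6215, -0.059, 0.0015])]
jaw_near_back [(0.67, [0.5784, -0.0621, 0.0677])]
jaw_far_back [(0.79, [0.6545, -0.0364, 0.0702]), (0.32, [0.6452, -0.0249, 0.063])]
jaw_near_mid [(0.74, [0.5779, -0.0486, 0.0677])]
jaw_far_mid [(0.78, [0.6451, -0.0246, 0.0626])]
pad_centre [(0.72, [0.5877, 0.0624, 0.061]), (0.38, [0.5819, 0.0778, -0.0019])]
pad_end_near [(0.56, [0.5114, 0.0547, 0.0614])]
pad_end_far [(0.61, [0.6542, 0.0929, 0.0685])]
```

View pics/w1.png

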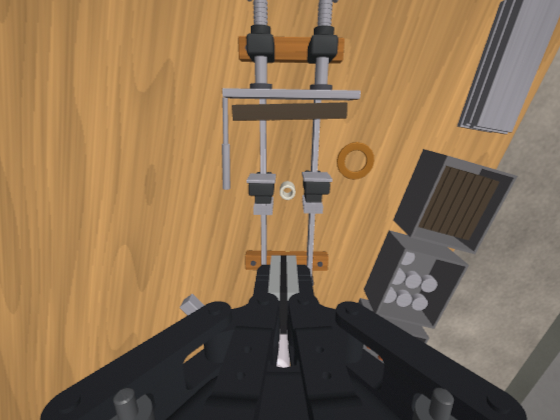

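The wrist view shows the plate at row ~93 (columns 223–360), the pad at row ~111 (233–347) slightly askew, and the jaws at (262,187) and (317,186). I'll zoom in to fix the clamp pose.

```bash
python3 - <<'E'
import cv2
im=cv2.imread('pics/w1.png')[75:225,210:370]
cv2.imwrite('pics/w1z.png',cv2.resize(im,None,fx=4,fy=4,interpolation=cv2.INTER_CUBIC)[:600])
E
```

```text
(no output)
```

View pics/w1z.png

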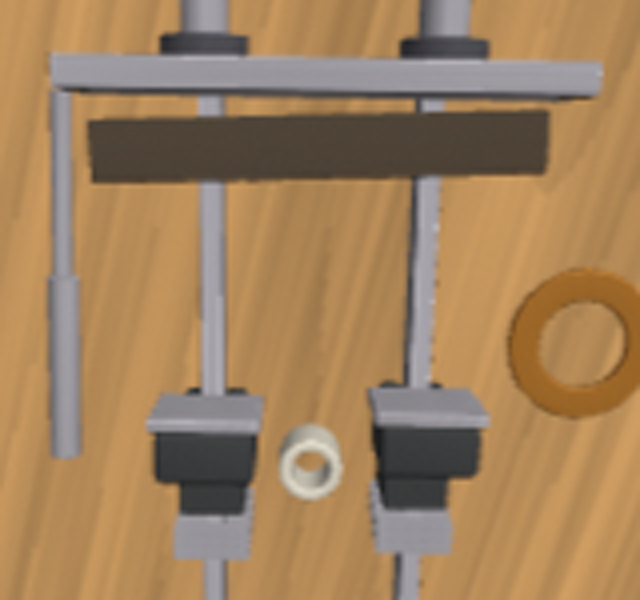

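```bash
cat >> h.py <<'E'
def fr(x,y,a):
    c,s=np.cos(a),np.sin(a)
    def W(p):
        p=np.atleast_2d(p).astype(float); ex=np.array([c,s]); ey=np.array([-s,c])
        # y axis towards near bar (robot side): for a~105deg that is (-s, c)
        return np.c_[x+p[:,:1]*ex[0]+p[:,1:2]*ey[0], y+p[:,:1]*ex[1]+p[:,1:2]*ey[1], p[:,2]]
    return W
E
python3 - <<'E'
from h import *
c=camera_info('wrist'); Rm=cv2.Rodrigues(c['rvec'])[0]; print('cam',-Rm.T@c['tvec'])
W=fr(0.583,0.0765,A)
print(get_clock())
im=cv2.imread('pics/w1.png'); S=4
im=cv2.resize(im,None,fx=S,fy=S,interpolation=cv2.INTER_CUBIC)
def box(x0,x1,y0,y1,z0,z1,col,W=W):
    P=[[x,y,z] for z in(z0,z1) for x,y in((x0,y0),(x1,y0),(x1,y1),(x0,y1))]
    p=(proj(W(P),'wrist')*S+S/2).astype(int)
    for z in (0,4):
        cv2.polylines(im,[p[z:z+4]],True,col,1)
box(0,.01,-.086,.086,.042,.096,(0,255,0))
for y in(-.04,.04): box(-.305,.085,y-.004,y+.004,.042,.042,(255,255,0))
for y,j in((.04,.0825),(-.04,.080)): box(-.044-j,-.02-j,y-.018,y+.018,.042,.088,(0,0,255))
o=im[75*S:225*S,210*S:370*S]; cv2.imwrite('pics/ov1.png',o)
E
```

```text
cam [0.57668056 0.06085543 0.48379076]
5.0417
```

View pics/ov1.png

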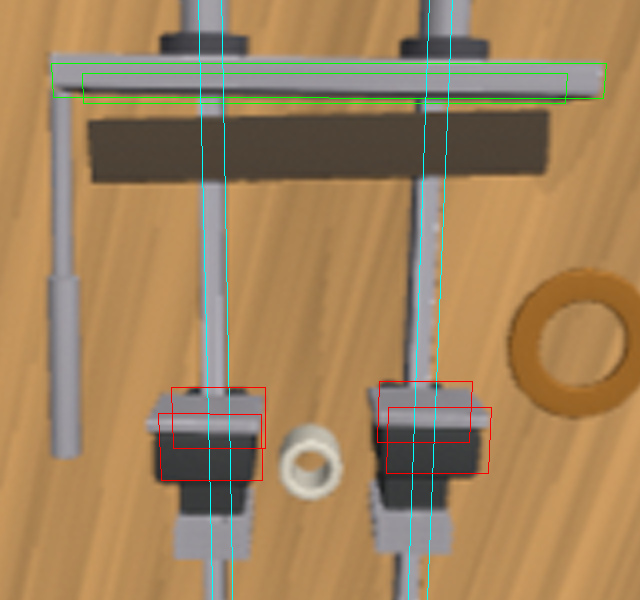

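The clamps are turned about 0.8° less than I assumed and sit slightly further forward, so I take (0.5817, 0.0775) at 104.5°. The jaw backs are at about x = -0.126 and the pad is about 2° askew, with its near end further from the plate. I'll push the near jaw first.

```bash
cat >> h.py <<'E'
A=np.deg2rad(104.5); W=fr(0.5817,0.0775,A); Q=ori(A)
EX=np.array([np.cos(A),np.sin(A),0])
def go(x,y,z,**k): return move_straight(W([x,y,z])[0],Q,**k)
def loc():
    d=np.array(get_ee_pos())-W([0,0,0])[0]; return d@EX, d@np.array([-np.sin(A),np.cos(A),0]), d[2]
def F(): return round(float(np.array(get_ft_force())@EX),2)
ZP=0.082
E
python3 - <<'E'
from h import *
move_ptp(W([-.168,.04,.16])[0],Q)
print('down',go(-.168,.04,ZP,feed=.1,contact_N=8),loc(),get_ft_force())
print('touch',go(-.125,.04,ZP,feed=.05,contact_N=15),loc(),F())
print('push',go(-.072,.04,ZP,feed=.06,contact_N=18),loc(),F(),get_clock())
snap('wrist','w2'); snap('side','s2')
E
```

```text
down False (np.float64(-0.16814543622156786), np.float64(0.039598148760529944), np.float64(0.08252019579487362)) [ 0.02224572 -0.13826787 -0.7877453 ]
touch False (np.float64(-0.12490977315875056), np.float64(0.039978647589902064), np.float64(0.08193681995433752)) -0.13
push False (np.float64(-0.0719744083573393), np.float64(0.040079556693770134), np.float64(0.0820127494797645)) -0.31 8.8833
```

View pics/w2.png

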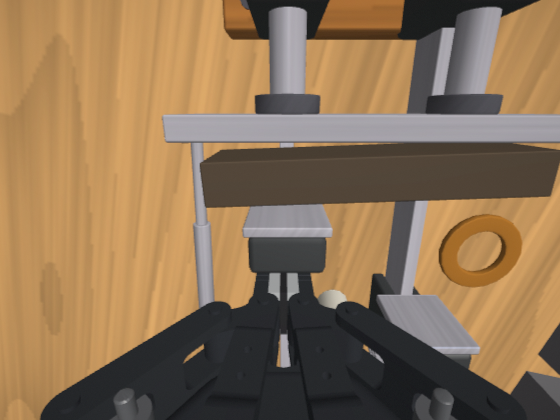

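The near jaw has slid forward with the fingertips centred on its back, at about (285,270). Its face is now just short of the pad, at row ~210. I'll continue slowly under force guard.

```bash
python3 - <<'E'
from h import *
print('push',go(-.04,.04,ZP,feed=.015,contact_N=15),loc(),F(),get_clock())
snap('wrist','w3')
E
```

```text
push True (np.float64(-0.05414539699890226), np.float64(0.04001252328795526), np.float64(0.08189196990291922)) -4.64 10.225
```

View pics/w3.png

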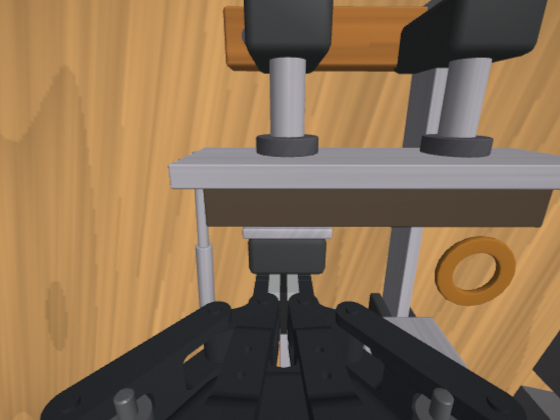

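The pad (rows 188–226) now looks parallel to the plate edge at row 187, with the near jaw against it and TCP x = -0.054, as expected. Next is the far jaw.

```bash
python3 - <<'E'
from h import *
go(-.075,.04,ZP,feed=.1); go(-.10,.04,.15,feed=.2)
go(-.17,-.04,.15,feed=.2)
print('down',go(-.17,-.04,ZP,feed=.1,contact_N=8),loc())
print('push',go(-.072,-.04,ZP,feed=.06,contact_N=15),loc(),F(),get_clock())
print('push',go(-.04,-.04,ZP,feed=.015,contact_N=15),loc(),F(),get_clock())
snap('wrist','w4')
E
```

```text
down False (np.float64(-0.1701134466488394), np.float64(-0.040298338745359145), np.float64(0.08245850199595131))
push False (np.float64(-0.07195435256877633), np.float64(-0.03992279674421643), np.float64(0.08199578863110418)) -0.61 14.4417
push True (np.float64(-0.054259914476620444), np.float64(-0.03987500645028835), np.float64(0.08179150885696976)) -3.28 15.675
```

View pics/w4.png

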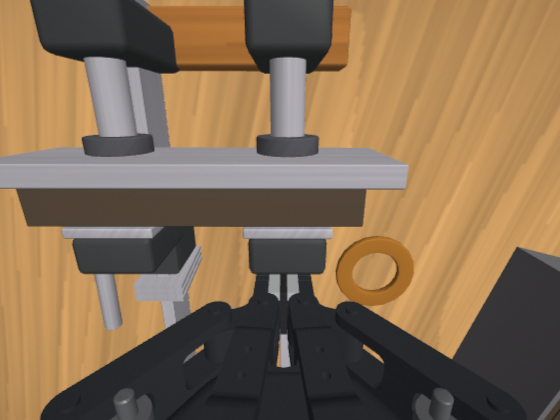

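The far jaw stops at the same x (-0.0543), so the pad is square to the plate. I'll push each jaw once more, a little harder, in case either has loosened.

```bash
python3 - <<'E'
from h import *
for y in (.04,-.04):
    x0,y0,_=loc(); go(-.08,y0,ZP,feed=.1); go(-.085,y0,.125,feed=.2); go(-.085,y,.125,feed=.2); go(-.085,y,ZP,feed=.1)
    go(-.060,y,ZP,feed=.05)
    print(y,go(-.04,y,ZP,feed=.01,contact_N=20),loc(),F(),get_clock())
go(-.08,-.04,ZP,feed=.1); go(-.10,-.04,.2,feed=.2)
move_ptp(W([-.05,0,.36])[0],Q)
dwell(.3); snap('wrist','w5'); snap('side','s5'); snap('top','t5')
W5=fr(0.5817,0.0775,A)
for n in ('plate_face','pad_end_near','pad_end_far','jaw_near_back','jaw_far_back'):
    for c in('wrist','side'):
        r=place_of(n,c)
        for d in r[:1]:
            e=np.array(d['centre'])-W([0,0,0])[0]; print(n,c,round(d['conf'],2),np.round([e@EX,e@np.array([-np.sin(A),np.cos(A),0]),e[2]],4))
print(get_clock(),get_ft_force())
im=cv2.imread('pics/w5.png'); print(proj(W([0,0,.09]),'wrist'))
u,v=proj(W([0,0,.09]),'wrist')[0].astype(int); v0=max(0,v-50)
cv2.imwrite('pics/w5z.png',cv2.resize(im[v0:v0+120,u-80:u+80],None,fx=5,fy=5,interpolation=cv2.INTER_CUBIC))
E
```

```text
0.04 True (np.float64(-0.05417805125332034), np.float64(0.04000272178518231), np.float64(0.08188695899368975)) -3.65 19.2
-0.04 True (np.float64(-0.054255052660236065), np.float64(-0.03993366157112495), np.float64(0.08184588127355823)) -2.72 22.6917
plate_face wrist 0.91 [ 0.0004 -0.0027  0.0677]
plate_face side 0.62 [0.0039 0.     0.0675]
pad_end_near wrist 0.84 [-0.0003  0.0756  0.0655]
pad_end_near side 0.8 [0.0033 0.0688 0.0615]
pad_end_far wrist 0.62 [-0.0007 -0.0753  0.0682]
pad_end_far side 0.73 [-0.0007 -0.0745  0.0624]
jaw_near_back wrist 0.79 [-0.0444  0.0374  0.0661]
jaw_near_back side 0.86 [-0.0366  0.0335  0.0681]
jaw_far_back wrist 0.72 [-0.0423 -0.0412  0.0705]
jaw_far_back side 0.22 [-0.0084  0.0036  0.0611]
25.525 [0.10622412 0.60152613 0.21956943]
[[284.30887946 137.62622278]]
```

View pics/w5z.png

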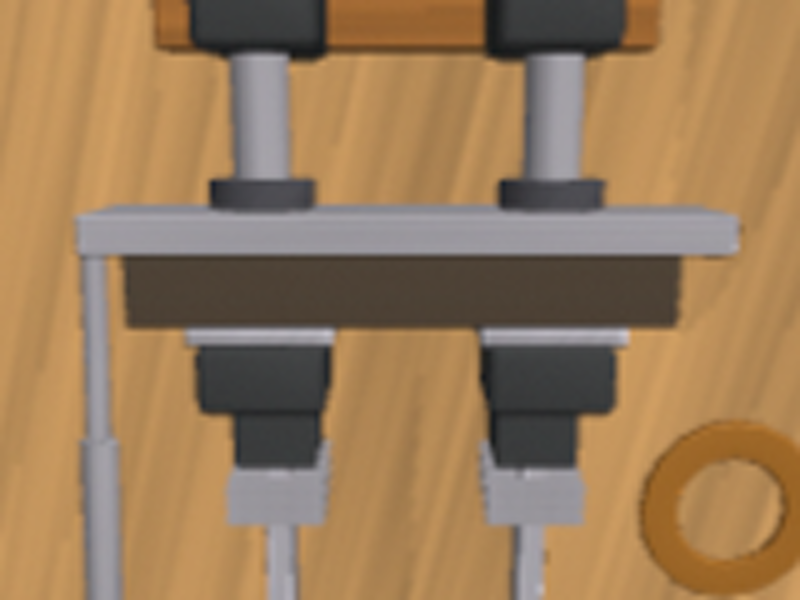

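View pics/t5.png

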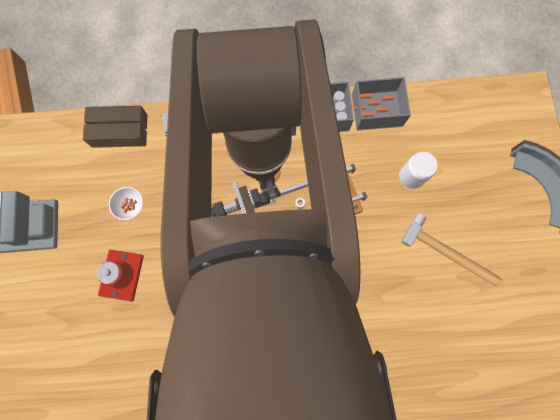

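The close view shows the pad tight against the plate along its whole length, with a straight seam at row ~255. Both jaw faces are against the pad at row ~330. The other things are where they were, so I'm handing in.

```bash
python3 -c "
from h import *
hand_in(); print(get_clock())"
```

```text
the job is handed in; nothing more can be done
the job is handed in; nothing more can be done
```

I pushed both sliding jaws forward from behind with the closed fingertips, above the clutch housings. The pad now sits flat against the plate with both jaws bearing on it. I moved the near jaw first, then the far one. After that I pressed each again until the force had changed by 20 N, and neither moved. I then backed the arm clear before handing in, at about 25.5 s.

**Jaw positions:** both pushes ended at the same distance along the bars, with the tool at x = -54.2 mm (near) and -54.3 mm (far). About -55 mm was expected for a seated pad.

**Pictures:** the last wrist picture shows no gap between pad and plate, or between jaws and pad. The drift and washer had not moved in it. In the top picture the bush, hammer, can, bowl and anvil were in place.

**Disagreement:** the wrist camera's network put both pad ends within 1 mm of the plate face. The side camera's was less consistent, up to 4 mm different at the pad's near end and about 8 mm at the near jaw's back. Its reading for the far jaw was wrong at low confidence (0.22). I relied on the contact positions and the close picture instead.

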